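Find the socket for the microscope stand's nut

ROBOT

A 6-joint arm with a two-finger parallel gripper is mounted at the origin on the work surface. World frame = base frame: x ahead of the robot, y to its left, z up, the work surface at z = 0. Lengths are in m, angles in rad, forces in N, time in s.
With the tool pointing down it reaches from about 0.25 to 0.85 m from the base axis. Payload 12.5 kg.
Tool frame: the origin (TCP) lies at the very end of the fingers, on their centre line; the grasp point (between the pads) lies 19 mm behind it; z points along the fingers, x is the direction in which the jaws open and shut, and the axes are right-handed (so a half turn about z gives the same grasp; the last joint's range is limited). The gripper opens to 93 mm and grips with 3 to 60 N. Pads are 15 mm wide; open, the fingers measure 128 mm over their backs; the gripper's body (75 mm by 188 mm) begins 65 mm behind the grasp point.
Start: joints at [-1.298, 0.351, 1.652, -0, 1.139, -0.085], TCP at [0.193, -0.515, 0.219] pointing down, gripper open.
Joint ranges: [-2.75, 2.75], [-0.79, 2.1], [0.01, 2.65], [-1.57, 4.71], [0.07, 3.14], [-2.87, 2.87]. Speed limits (rad/s): [2.22, 2.22, 2.79, 3.14, 3.14, 3.14].

INTERFACE

Orientations are given as a unit quaternion [x, y, z, w].
In Python, from bench import sensors, eyes, workorder gives the robot as it stands.
- The arm moves only by the shell command python3 -m pendant 'ROWS' [OPENING] [FORCE]. ROWS is JSON, a list of rows, each an object with "linear": the shift along the tool's x, y, z in mm, a list of three; "delta_rot": the turn, a rotation vector about the tool's x, y, z in rad, a list of three. In form: [{"linear": [tx, ty, tz], "delta_rot": [rx, ry, rz]}, ...]. A call has 1 to 10 rows; each row shifts and turns the commanded pose from where the row before left it, along the tool's axes as they then stand; what a row does not reach is not made up. A row lasts 1/8 s, in which the tool goes at most 62.5 mm and 10.7 degrees, less where a joint would pass 70% of its speed; a pose out of reach is approached as far as the arm can. A call with a gripper value outside its range is refused whole. OPENING is the closure, from -1 (fully open) to 1 (shut), set as the call begins (- or left out, the last holds). The fingers move at their own pace and stop on an object; FORCE is the grip in N (left out, the last holds). Time passes only in rows, so rows that do not move let the fingers close. It gives the time, the measured TCP pose, the force and the opening at its end, in the units of the state.
- sensors.observe(): the state, without advancing time (a new reading comes with each control period).
- eyes.read_camera(name): name is "scene" or "top" or "wrist"; returns a dict with "color" (400x640x3 uint8, red, green, blue), "z_map" (400x640 float32, m along the optical axis (not along the pixel's ray), 0 where there is no reading), "intrinsics" (3x3 intrinsics, pixels), "dist" ([k1, k2, p1, p2, k3] as OpenCV has them; the pictures are not rectified), "R" (3x3) and "t" (3): a world point X has camera coordinates R X + t. Camera axes: x right, y down, z forward; pixel columns grow to the right and rows downward; lengths in m; the calibration is good to about 2 mm. A picture is of the moment at which its call begins.
- workorder.sign_off(): hands the job in, once; it reports no verdict.
The state is a dict: "clock": time; "qpos": joint angles; "dq": joint speeds; "effort": joint torques, N m; "tcp_pos": TCP position; "orientation": TCP orientation; "ft_force": force on the tool from outside, world axes, zero at the start; "wrist_torque": the same for the moment, N m; "finger_gap": opening from 0.0 (shut) to 1.0 (fully open).
Only numpy, scipy, OpenCV 4.12 (cv2) and the standard library are available. Lean on these libraries where they do the work, as an engineer would, in place of code of your own. Each camera call takes 0.05 s, during which the arm holds its last target. There are 200 camera calls.

TASK

Lift the blue cover off the nut on the white foot plate and hang it by its handle on the yellow hook. Then find the socket that fits that nut - the smallest of the three that goes all the way on - standing any socket that is not the right one upright in the blue tray, and finish still gripping the right socket while it sits fully home and upright on the nut. Leave the beaker, the amber bottle and the white jar where they stand.

Things in the scene. Friction and masses are not known exactly. Their poses are not given: they have to be found in the camera images.
- cover: Blue plastic dust cover, an upside-down cup 58 mm in diameter and 32 mm tall, standing on the foot plate over the nut (0.12 kg), with a steel arch handle on top. Origin: centre of the cup's open underside; z up; the handle's level bar runs along its y.
- cover_bar (a point): Middle of the axis of the level bar of the cover's handle, 87 mm above the cover's underside. The bar is 8 mm thick and 50 mm long between the axes of its two legs; 51 mm are clear between it and the cup's flat top.
- hook: Hook stand, fixed: dark foot 120 x 80 x 12 mm, an upright steel post 16 mm thick and 143 mm tall at its origin, and a yellow arm 8 mm thick, its axis 135 mm up, that runs level from the post along the stand's -x for 85 mm, then turns up to a tip at 93 mm that stands 17 mm above the arm's axis. Origin: foot of the post; z up.
- hook_seat (a point): Point on the axis of the hook's level arm, 55 mm out from the post's axis: where the handle's bar is to hang, across the arm.
- foot: White square foot plate of a microscope stand, 110 x 110 x 15 mm, fixed. Origin: centre of its underside.
- work_stud (a point): Centre of the foot plate's top, 15 mm above the bench: the underside of the nut to be fitted is centred here.
- spares: Wooden block 60 x 110 x 15 mm, fixed, that carries two other nuts. Origin: centre of its underside. Not part of the job.
- nut_a: Fixed brass hex nut, 14 mm tall, 18-25 across flats. nut_a and nut_b differ in size; one is on the foot plate's work stud under the cover, the other on the spares block, which one varies. Origin: centre of underside; x square to two flats. A right socket fully home has its underside 2 mm above the nut's; too small a one stops about 12 mm higher; too large a one drops as low but is loose.
- nut_b: Fixed brass hex nut, 14 mm tall, 18-25 across flats. nut_a and nut_b differ in size; one is on the foot plate's work stud under the cover, the other on the spares block, which one varies. Origin: centre of underside; x square to two flats. A right socket fully home has its underside 2 mm above the nut's; too small a one stops about 12 mm higher; too large a one drops as low but is loose.
- tray: Blue tray, fixed, 214 mm (its x) by 84 mm (its y), 14 mm tall, floor 4 mm thick, with two thin walls across that make three compartments in a row along x, each about 66 x 76 mm, centred 70 mm apart. Origin: centre of its underside.
- socket_a: Steel socket, the smallest of three (green band), standing bore down in the tray: round barrel 32 mm wide, 26 tall, hex bore 12 deep from below; on top a dark square shank 18 x 18, 32 tall. 0.11-0.2 kg. Origin: centre of its underside; z up the shank; x, y square to the shank's faces, x also to two flats of the bore. The bore is 2 mm wider than its own nut: slips on if turned within 6 degrees.
- socket_b: Steel socket, the middle one of three (yellow band), standing bore down in the tray: round barrel 38 mm wide, 26 tall, hex bore 12 deep from below; on top a dark square shank 18 x 18, 32 tall. 0.11-0.2 kg. Origin: centre of its underside; z up the shank; x, y square to the shank's faces, x also to two flats of the bore. The bore is 2 mm wider than its own nut: slips on if turned within 6 degrees.
- socket_c: Steel socket, the largest of three (red band), standing bore down in the tray: round barrel 45 mm wide, 26 tall, hex bore 12 deep from below; on top a dark square shank 18 x 18, 32 tall. 0.11-0.2 kg. Origin: centre of its underside; z up the shank; x, y square to the shank's faces, x also to two flats of the bore. The bore is 2 mm wider than its own nut: slips on if turned within 6 degrees.
- beaker: Small glass beaker, 60 mm in diameter, 75 mm tall. Origin: centre of its underside. Bystander.
- amber_bottle: Small amber glass jar with a black cap, 44 mm in diameter, 80 mm tall. Origin: centre of its underside. Bystander.
- white_jar: White plastic jar, 48 mm in diameter, 60 mm tall. Origin: centre of its underside. Bystander.
Mind the look-alikes: they are no part of the job. Several things have the shape of the cover; the one meant has the colours described above.

How it is judged:
On the way:
1. the cover hangs by its handle on the hook, let go (contact force between cover and hook above 0.5 N and contact force between the fingers and cover below 0.1 N and distance between cover_bar and hook_seat below 0.04 m and z of cover_bar in the frame of hook above 0.138 m and linear speed of cover below 0.08 m/s), for 0.3 s.
At the end, for the whole second after the job is handed in: Cover hangs still by its bar on the hook (within 40 mm of the seat), let go. The socket of the nut's size is on the plate's nut: centred within 4 mm, underside under 4 mm above the nut's, tilt under 0.08 rad, gripped over 1 N. The others stand in the tray, tilt under 0.2 rad, at rest (all of step 1 and ((horizontal distance between nut_a and work_stud below 0.02 m and horizontal distance between socket_a and nut_a below 0.004 m and z of socket_a in the frame of nut_a below 0.004 m and angle between socket_a's own z axis and vertical below 0.08 rad and contact force between the fingers and socket_a above 1 N and angle between each of socket_b, socket_c's own z axis and vertical below 0.2 rad and z of each of socket_b, socket_c in the frame of tray below 0.02 m and linear speed of each of socket_b, socket_c below 0.03 m/s and contact force between the fingers and socket_b below 0.1 N and x of socket_b in the frame of tray between -0.107 and 0.107 m and y of socket_b in the frame of tray between -0.042 and 0.042 m and contact force between the fingers and socket_c below 0.1 N and x of socket_c in the frame of tray between -0.107 and 0.107 m and y of socket_c in the frame of tray between -0.042 and 0.042 m) or (horizontal distance between nut_b and work_stud below 0.02 m and horizontal distance between socket_b and nut_b below 0.004 m and z of socket_b in the frame of nut_b below 0.004 m and angle between socket_b's own z axis and vertical below 0.08 rad and contact force between the fingers and socket_b above 1 N and angle between each of socket_a, socket_c's own z axis and vertical below 0.2 rad and z of each of socket_a, socket_c in the frame of tray below 0.02 m and linear speed of each of socket_a, socket_c below 0.03 m/s and contact force between the fingers and socket_a below 0.1 N and x of socket_a in the frame of tray between -0.107 and 0.107 m and y of socket_a in the frame of tray between -0.042 and 0.042 m and contact force between the fingers and socket_c below 0.1 N and x of socket_c in the frame of tray between -0.107 and 0.107 m and y of socket_c in the frame of tray between -0.042 and 0.042 m))); the arm keeps its last pose, push and grip.
It fails at once if the beaker is moved more than 20 mm or tipped (distance of beaker from where it was at the start of the episode above 0.02 m or angle between beaker's own z axis and vertical above 0.3 rad).
It fails at once if the amber bottle is moved more than 20 mm or tipped (distance of amber_bottle from where it was at the start of the episode above 0.02 m or angle between amber_bottle's own z axis and vertical above 0.3 rad).
It fails at once if the white jar is moved more than 20 mm or tipped (distance of white_jar from where it was at the start of the episode above 0.02 m or angle between white_jar's own z axis and vertical above 0.3 rad).
It also fails if it takes over 72 s, if anything falls off the work surface, if the arm or the gripper's body presses on something with over 40 N, if the wrist force passes 120 N, or if a joint passes its speed limit or range.

## Working session

There is one attempt and no reset: what is moved stays moved. The work goes in short steps, Python scripts to look and compute and a shell command to move; the robot and the scene stay as the last step left them, time stands still between calls to the robot, and variables do not carry over. Pictures are saved under pics/ and viewed, and the job is handed in when it is done.

```bash
mkdir -p pics; ls
cat > h.py <<'E'
import numpy as np, cv2, pickle
from bench import sensors, eyes
def cam(n, save=None):
    c=eyes.read_camera(n); 
    if save: cv2.imwrite('pics/'+save, c['color'][:,:,::-1])
    pickle.dump(c,open(f'last_{n}.pkl','wb'))
    return c
def xyz(c):
    "world xyz per pixel"
    h,w=c['z_map'].shape
    u,v=np.meshgrid(np.arange(w,dtype=float),np.arange(h,dtype=float))
    p=cv2.undistortPoints(np.stack([u.ravel(),v.ravel()],1)[:,None],np.array(c['intrinsics']),np.array(c['dist']))[:,0]
    z=c['z_map'].ravel().astype(float)
    X=np.c_[p*z[:,None],z]
    W=(X-np.array(c['t']))@np.array(c['R'])
    W[z==0]=np.nan
    return W.reshape(h,w,3)
def st():
    s=sensors.observe(); print(s['clock'],np.round(s['tcp_pos'],4),np.round(s['orientation'],4),np.round(s['ft_force'],2),round(s['finger_gap'],3),np.round(s['qpos'],3)); return s
E
python3 - <<'E'
from h import *
st()
for n in('scene','top','wrist'): 
    c=cam(n,n+'0.png'); print(n, np.round(-np.array(c['R']).T@c['t'],3), np.array(c['R'])[2].round(2))
E
```

```text
pics
0.0 [ 0.1926 -0.5148  0.2181] [ 8.217e-01 -5.700e-01 -4.000e-04 -4.000e-04] [0.15 0.62 0.33] 1.0 [-1.298  0.351  1.652  0.     1.139 -0.085]
scene [0.943 0.447 0.925] [-0.4  -0.46 -0.79]
top [ 0.442 -0.014  1.028] [ 0.09  0.03 -1.  ]
wrist [ 0.255 -0.492  0.383] [-0.23 -0.08 -0.97]
```

View pics/top0.png

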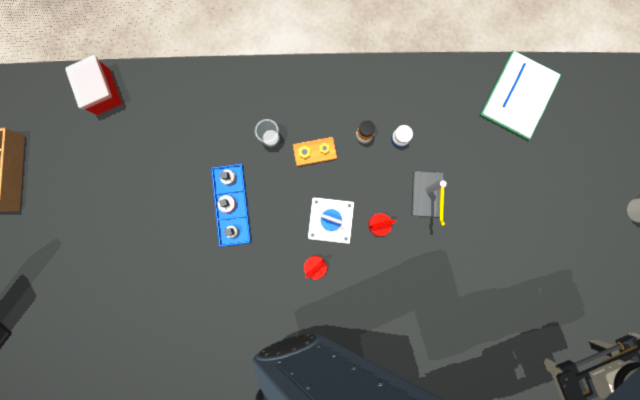

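View pics/scene0.png

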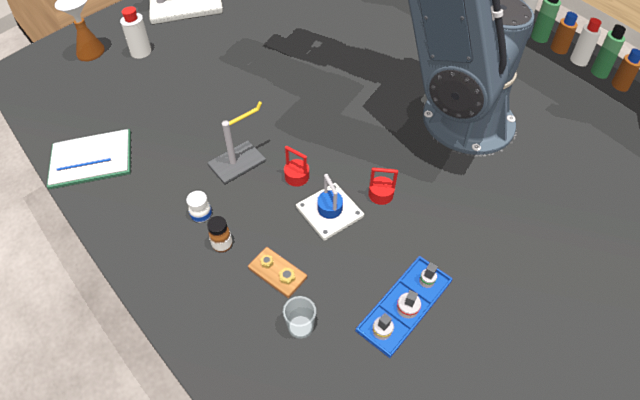

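Cover candidates in the top view are the blue one on the white plate (331,220), a red one at (381,224) and a red one at (316,267). I choose blue. The hook is at (440,200), the tray at (231,205), and the sockets at (228,177), (226,204) and (231,232).

Run:
```python
from h import *
c=pickle.load(open('last_top.pkl','rb')); W=xyz(c); I=c['color'].astype(int)
hsv=cv2.cvtColor(c['color'],cv2.COLOR_RGB2HSV)
def box(u0,v0,u1,v1):
    m=np.zeros(I.shape[:2],bool); m[v0:v1,u0:u1]=1; return m
def pr(n,m):
    P=W[m]; P=P[~np.isnan(P[:,0])]
    if len(P)<3: print(n,len(P)); return
    r=cv2.minAreaRect((P[:,:2]*1000).astype(np.float32))
    _,_,vt=np.linalg.svd(P[:,:2]-P[:,:2].mean(0)); 
    print(n,len(P),'mean',P.mean(0).round(4),'z',P[:,2].min().round(3),P[:,2].max().round(3),'rect c',np.round(r[0],1),np.round(r[1],1),'ang',round(r[2],1),'pca',np.degrees(np.arctan2(vt[0,1],vt[0,0])).round(1))
Z=W[:,:,2]
b=box(305,190,360,250)
pr('plate',b&(Z>.010)&(Z<.022)); pr('bar',b&(Z>.085)); pr('cup',b&(Z>.04)&(Z<.055))
pr('plate white',b&(hsv[:,:,1]<40)&(hsv[:,:,2]>180)&(Z<.03))
b=box(205,155,258,255); pr('tray',b&(hsv[:,:,0]>100)&(hsv[:,:,0]<125)&(hsv[:,:,1]>120))
for n,(u,v) in dict(s1=(228,177),s2=(226,204),s3=(231,232)).items():
    b=box(u-14,v-13,u+14,v+13); pr(n+' shank',b&(Z>.05)); pr(n+' barrel',b&(Z>.022)&(Z<.036))
b=box(405,160,455,240); pr('hook arm',b&(Z>.125)&(hsv[:,:,0]>20)&(hsv[:,:,0]<35)&(hsv[:,:,1]>120)); pr('post',b&(Z>.137)); pr('arm all',b&(Z>.125));pr('foot',b&(Z>.007)&(Z<.017))
pr('spares',box(285,130,345,170)&(Z>.01)&(Z<.018))
for n,bb in dict(beaker=(250,112,286,150),amber=(352,115,378,145),jar=(388,118,416,150),redR=(365,208,402,242),redL=(300,252,335,285)).items(): pr(n,box(*bb)&(Z>.02))
for k in [(225,150,410,290),]:
    pass
cv2.imwrite('pics/crop_top.png',cv2.resize(c['color'][150:290,195:455,::-1],None,fx=3,fy=3,interpolation=cv2.INTER_CUBIC))
```

```text
plate 1321 mean [ 0.4802 -0.0255  0.0148] z 0.01 0.021 rect c [481.1 -25.8] [109.8 110.1] ang 83.1 pca 174.3
bar 76 mean [ 0.4806 -0.0262  0.1043] z 0.091 0.108 rect c [481. -26.] [54.8  7.7] ang 70.4 pca 69.7
cup 322 mean [ 0.4805 -0.0256  0.0468] z 0.042 0.052 rect c [480.8 -25.8] [56.  54.4] ang 44.4 pca 160.5
plate white 1357 mean [ 0.4793 -0.0238  0.0141] z -0.005 0.021 rect c [480.1 -23.9] [112.4 111.6] ang 83.1 pca -89.7
tray 1983 mean [0.5199 0.2421 0.0063] z -0.004 0.065 rect c [524.9 245.9] [220.   90.6] ang 6.8 pca -173.0
s1 shank 60 mean [0.5969 0.249  0.0608] z 0.051 0.065 rect c [597.5 250. ] [18.1 18.5] ang 2.3 pca -161.1
s1 barrel 98 mean [0.5942 0.2447 0.029 ] z 0.023 0.036 rect c [597.1 250. ] [35.6 37.5] ang 6.3 pca 142.7
s2 shank 58 mean [0.5254 0.2496 0.0611] z 0.051 0.066 rect c [525.6 250.7] [18.1 18.1] ang 21.1 pca 152.8
s2 barrel 163 mean [0.5245 0.2471 0.0296] z 0.022 0.036 rect c [525.9 250.4] [42.6 44.2] ang 3.1 pca 155.1
s3 shank 58 mean [0.4511 0.2361 0.0612] z 0.05 0.066 rect c [451.5 236.3] [17.8 17.8] ang 11.7 pca -82.7
s3 barrel 63 mean [0.4511 0.230
[... 455 characters left out ...]
007 0.017 rect c [ 548.7 -282.4] [ 81.1 119.7] ang 86.3 pca 176.5
spares 682 mean [0.6659 0.0143 0.0146] z 0.01 0.018 rect c [666.7  16.3] [ 60.6 110. ] ang 10.0 pca 100.9
beaker 330 mean [0.7132 0.1398 0.0549] z 0.02 0.078 rect c [708.6 136.6] [58.3 58.2] ang 47.3 pca -149.3
amber 303 mean [ 0.7055 -0.1142  0.0682] z 0.02 0.084 rect c [ 708.8 -115.6] [41.  40.6] ang 25.8 pca 171.6
jar 304 mean [ 0.6957 -0.2098  0.0513] z 0.021 0.064 rect c [ 698.  -211.1] [42.  43.8] ang 1.7 pca 89.1
redR 387 mean [ 0.4682 -0.1513  0.0436] z 0.022 0.094 rect c [ 469.5 -151.5] [52.8 54.4] ang 89.6 pca 136.5
redL 413 mean [0.3593 0.016  0.0431] z 0.021 0.096 rect c [358.7  15.7] [54.2 56.6] ang 89.7 pca 147.7
```

View pics/crop_top.png

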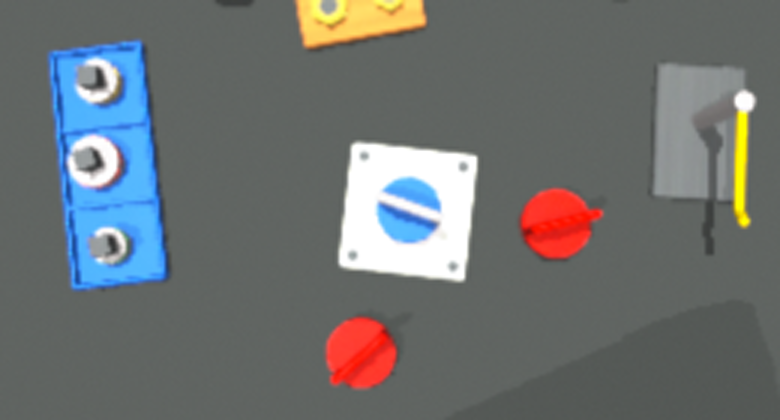

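The blue choice holds up in the crop: cover at (408,210), with its bar at about 70° world yaw. I'll grip the handle from outside its two legs, jaws along the bar, so the fingers stay clear of the hook arm.

```bash
cat >> h.py <<'E'
from scipy.spatial.transform import Rotation as Ro
def plan(x,y,z,yawdeg):
    "turn (tool rotvec) then shift (mm, tool axes after the turn); jaw axis at yaw mod 180"
    s=sensors.observe(); R=Ro.from_quat(s['orientation']); ax=R.as_matrix()[:,0]
    cur=np.degrees(np.arctan2(ax[1],ax[0])); d=(yawdeg-cur+90)%180-90
    a=np.radians(cur+d); T=Ro.from_matrix(np.array([[np.cos(a),np.sin(a),0],[np.sin(a),-np.cos(a),0],[0,0,-1]]))
    rv=(R.inv()*T).as_rotvec(); 
    sh=T.inv().apply(np.array([x,y,z])-s['tcp_pos'])*1000
    print('t',s['clock'],'tcp',np.round(s['tcp_pos'],4),'yaw',cur.round(2),'F',np.round(s['ft_force'],1),'gap',round(s['finger_gap'],3),'q6',round(s['qpos'][5],2))
    print('turn',rv.round(4),'then shift',sh.round(1))
E
python3 -c "
from h import *
plan(.481,-.026,.16,70)"
```

```text
t 0.15 tcp [ 0.1926 -0.5149  0.2182] yaw -69.5 F [-0.  -0.2  0.4] gap 1.002 q6 -0.08
turn [2.000e-04 9.000e-04 7.068e-01] then shift [-558.1 -103.8   58.2]
```

```bash
python3 -m pendant '[{"linear":[0,0,0],"delta_rot":[0,0,0.1767]},{"linear":[0,0,0],"delta_rot":[0,0,0.1767]},{"linear":[0,0,0],"delta_rot":[0,0,0.1767]},{"linear":[0,0,0],"delta_rot":[0,0,0.1767]},{"linear":[-30,-5,0],"delta_rot":[0,0,0]},{"linear":[-50,-10,0],"delta_rot":[0,0,0]},{"linear":[-55,-10,0],"delta_rot":[0,0,0]},{"linear":[-55,-10,0],"delta_rot":[0,0,0]},{"linear":[-55,-10,0],"delta_rot":[0,0,0]},{"linear":[-55,-10,0],"delta_rot":[0,0,0]}]' -1; python3 -m pendant '[{"linear":[-55,-10,0],"delta_rot":[0,0,0]},{"linear":[-55,-10,0],"delta_rot":[0,0,0]},{"linear":[-55,-10,0],"delta_rot":[0,0,0]},{"linear":[-45,-10,0],"delta_rot":[0,0,0]},{"linear":[-30,-5,0],"delta_rot":[0,0,0]},{"linear":[0,0,0],"delta_rot":[0,0,0]},{"linear":[0,0,0],"delta_rot":[0,0,0]}]'; python3 -c "
from h import *
plan(.481,-.026,.16,70)
cam('wrist','w1.png')"
```

```text
clock: 1.4
tcp_pos: [0.3475, -0.2504, 0.2187]
orientation: [-0.573, 0.819, -0.0, 0.0]
ft_force: [0.5, -0.9, 1.2]
finger_gap: 0.999
clock: 2.28
tcp_pos: [0.4709, -0.0423, 0.2185]
orientation: [-0.574, 0.819, 0.0, -0.0]
ft_force: [-0.1, -0.3, -0.3]
finger_gap: 0.996
t 2.275 tcp [ 0.4709 -0.0423  0.2185] yaw -109.99 F [-0.1 -0.3 -0.3] gap 0.996 q6 1.73
turn [ 0.0005 -0.0002  0.0001] then shift [-18.8  -4.   58.5]
```

View pics/w1.png

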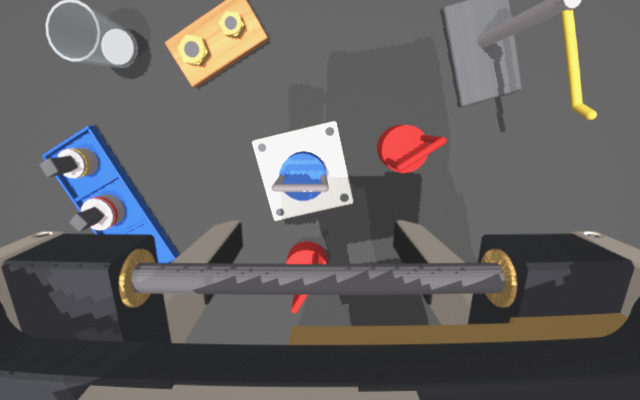

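The wrist view shows the blue cover at (302,178), its bar level in the image at (300,185), and both jaws clear. The tray's top socket has a yellow band and the middle one red, and the spares nuts are at (192,50) and (231,23).

Run:
```python
from h import *
c=pickle.load(open('last_wrist.pkl','rb')); W=xyz(c); Z=W[:,:,2]
hsv=cv2.cvtColor(c['color'],cv2.COLOR_RGB2HSV)
def box(u0,v0,u1,v1):
    m=np.zeros(Z.shape,bool); m[v0:v1,u0:u1]=1; return m
def pr(n,m):
    P=W[m]; r=cv2.minAreaRect((P[:,:2]*1000).astype(np.float32)); print(n,len(P),P.mean(0).round(4),'zmax',P[:,2].max().round(4),np.round(r[0],1),np.round(r[1],1),round(r[2],1))
pr('bar',box(265,160,340,200)&(Z>.097))
pr('arm',box(540,0,610,130)&(Z>.125)&(hsv[:,:,0]>20)&(hsv[:,:,0]<35)&(hsv[:,:,1]>120))
pr('spare',box(160,0,275,90)&(Z>.01)&(Z<.018))
pr('nutL',box(170,28,213,72)&(Z>.0255)&(Z<.0325));pr('nutR',box(216,5,248,42)&(Z>.0255)&(Z<.0325))
```

```text
bar 452 [ 0.4805 -0.0268  0.1042] zmax 0.1067 [480.3 -26.7] [57.  7.] 70.1
arm 1210 [ 0.5043 -0.28    0.1382] zmax 0.1524 [ 505.9 -281.5] [ 9.6 88.9] 86.3
spare 3713 [0.6634 0.0132 0.0142] zmax 0.0179 [665.   15.9] [ 60.9 110.9] 9.8
nutL 590 [0.6605 0.042  0.0282] zmax 0.0307 [661.2  42.5] [33.2 29.9] 63.0
nutR 428 [ 0.6699 -0.0109  0.0281] zmax 0.0305 [670.3 -10.6] [27.4 24.5] 59.6
```

```bash
python3 -m pendant '[{"linear":[-18.3,-4,20],"delta_rot":[0,0,0]},{"linear":[0,0,40],"delta_rot":[0,0,0]},{"linear":[0,0,35],"delta_rot":[0,0,0]},{"linear":[0,0,30],"delta_rot":[0,0,0]},{"linear":[0,0,20],"delta_rot":[0,0,0]},{"linear":[0,0,0],"delta_rot":[0,0,0]},{"linear":[0,0,0],"delta_rot":[0,0,0]}]' -1; python3 -m pendant '[{"linear":[0,0,0],"delta_rot":[0,0,0]},{"linear":[0,0,0],"delta_rot":[0,0,0]},{"linear":[0,0,0],"delta_rot":[0,0,0]},{"linear":[0,0,0],"delta_rot":[0,0,0]},{"linear":[0,0,0],"delta_rot":[0,0,0]},{"linear":[0,0,0],"delta_rot":[0,0,0]}]' 1 20;  python3 -c "
from h import *
plan(.4805,-.0265,.072,70)
cam('wrist','w2.png')"
```

```text
clock: 3.2
tcp_pos: [0.4816, -0.0266, 0.0745]
orientation: [-0.573, 0.819, -0.0, 0.0]
ft_force: [0.1, 0.5, -0.1]
finger_gap: 1.0
clock: 3.95
tcp_pos: [0.4813, -0.026, 0.0737]
orientation: [-0.574, 0.819, -0.0, 0.0]
ft_force: [-1.9, -0.3, 1.8]
finger_gap: 0.618
t 3.95 tcp [ 0.4813 -0.026   0.0737] yaw -109.99 F [-1.9 -0.3  1.8] gap 0.618 q6 1.77
turn [-0.0001  0.      0.0001] then shift [0.7 0.6 1.7]
```

View pics/w2.png

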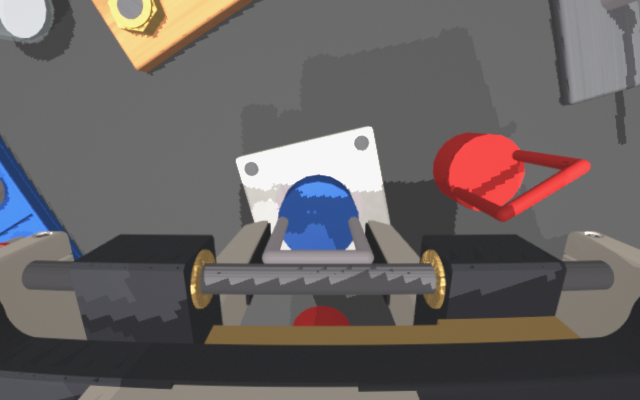

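Gripped: the opening is 57.5 mm against 58 mm over the legs, and the bar sits 28 mm above the TCP. Next I lift, turn −0.286 rad, and go to the tip side of the hook arm.

```bash
python3 -m pendant '[{"linear":[0,0,-15],"delta_rot":[0,0,0]},{"linear":[0,0,-30],"delta_rot":[0,0,0]},{"linear":[0,0,-40],"delta_rot":[0,0,0]},{"linear":[0,0,-30],"delta_rot":[0,0,0]},{"linear":[0,0,0],"delta_rot":[0,0,-0.143]},{"linear":[0,0,0],"delta_rot":[0,0,-0.143]},{"linear":[20,8,0],"delta_rot":[0,0,0]},{"linear":[40,16,0],"delta_rot":[0,0,0]},{"linear":[45,17,0],"delta_rot":[0,0,0]},{"linear":[45,17,0],"delta_rot":[0,0,0]}]' 1 30; python3 -m pendant '[{"linear":[45,16,0],"delta_rot":[0,0,0]},{"linear":[37,14,0],"delta_rot":[0,0,0]},{"linear":[20,8,10],"delta_rot":[0,0,0]},{"linear":[0,0,20],"delta_rot":[0,0,0]},{"linear":[0,0,15],"delta_rot":[0,0,0]},{"linear":[0,0,0],"delta_rot":[0,0,0]},{"linear":[0,0,0],"delta_rot":[0,0,0]},{"linear":[0,0,0],"delta_rot":[0,0,0]}]'; python3 -c "
from h import *
plan(.504,-.2799,.140,86.4)
cam('wrist','w3.png');cam('scene','s3.png')"
```

```text
clock: 5.25
tcp_pos: [0.4132, -0.1733, 0.1896]
orientation: [-0.685, 0.729, -0.0, 0.0]
ft_force: [0.7, 0.3, -0.6]
finger_gap: 0.617
clock: 6.25
tcp_pos: [0.3699, -0.2716, 0.1443]
orientation: [-0.685, 0.729, -0.0, 0.0]
ft_force: [0.9, -0.4, -0.6]
finger_gap: 0.614
t 6.25 tcp [ 0.3699 -0.2716  0.1443] yaw -93.59 F [ 0.9 -0.4 -0.6] gap 0.614 q6 0.9
turn [-0.0008 -0.0006  0.0002] then shift [-1.000e-01 -1.343e+02  4.300e+00]
```

View pics/w3.png

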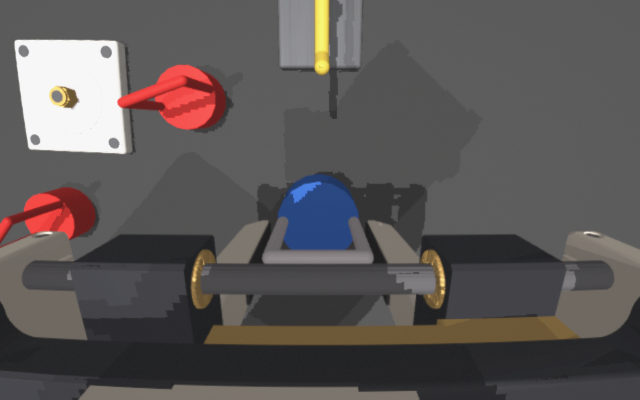

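View pics/s3.png

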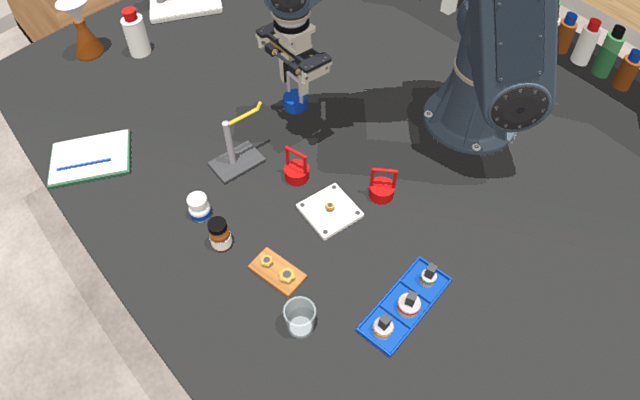

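The wrist view shows the cover held straight at (318,215), with the hook arm in line at (321,40). In the scene view the nut is bare on the plate at (330,207). Now I slide along the arm and lower.

```bash
python3 -m pendant '[{"linear":[0,-20,0],"delta_rot":[0,0,0]},{"linear":[0,-30,0],"delta_rot":[0,0,0]},{"linear":[0,-34,0],"delta_rot":[0,0,0]},{"linear":[0,-30,0],"delta_rot":[0,0,0]},{"linear":[0,-20,0],"delta_rot":[0,0,0]},{"linear":[0,0,10],"delta_rot":[0,0,0]},{"linear":[0,0,12],"delta_rot":[0,0,0]},{"linear":[0,0,6],"delta_rot":[0,0,0]},{"linear":[0,0,0],"delta_rot":[0,0,0]},{"linear":[0,0,0],"delta_rot":[0,0,0]}]'; python3 -c "
from h import *
plan(.504,-.2799,.115,86.4)
cam('wrist','w4.png');cam('scene','s4.png')
import cv2;i=cv2.imread('pics/s4.png')[60:220,170:400];cv2.imwrite('pics/s4c.png',cv2.resize(i,None,fx=3,fy=3))"
```

```text
clock: 7.6
tcp_pos: [0.5033, -0.2801, 0.1159]
orientation: [-0.684, 0.729, -0.0, 0.0]
ft_force: [0.4, 0.0, -1.1]
finger_gap: 0.617
t 7.6 tcp [ 0.5033 -0.2801  0.1159] yaw -93.62 F [ 0.4  0.  -1.1] gap 0.617 q6 1.05
turn [-0.0003 -0.0001 -0.0004] then shift [-0.2 -0.7  0.9]
```

View pics/w4.png

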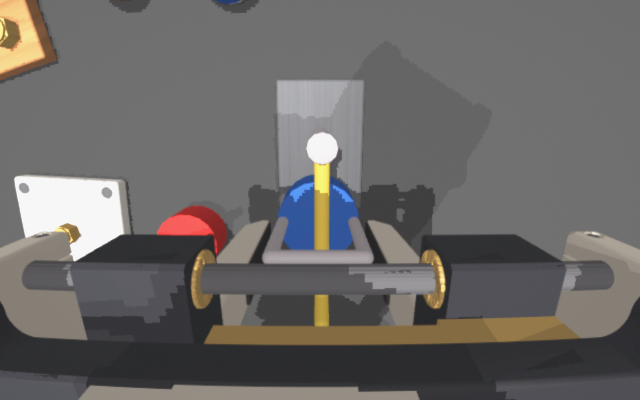

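View pics/s4c.png

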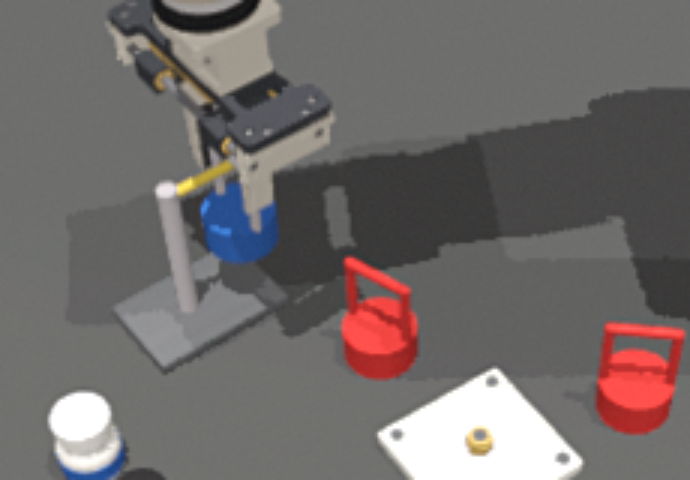

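The bar crosses over the yellow arm at (321,257). I lower 2 mm more, open, and rise.

```bash
python3 -m pendant '[{"linear":[0,0,2],"delta_rot":[0,0,0]},{"linear":[0,0,0],"delta_rot":[0,0,0]}]'; python3 -m pendant '[{"linear":[0,0,0],"delta_rot":[0,0,0]},{"linear":[0,0,0],"delta_rot":[0,0,0]},{"linear":[0,0,0],"delta_rot":[0,0,0]},{"linear":[0,0,0],"delta_rot":[0,0,0]},{"linear":[0,0,-10],"delta_rot":[0,0,0]},{"linear":[0,0,-25],"delta_rot":[0,0,0]},{"linear":[0,0,-35],"delta_rot":[0,0,0]},{"linear":[0,0,-35],"delta_rot":[0,0,0]},{"linear":[0,0,-15],"delta_rot":[0,0,0]},{"linear":[0,0,0],"delta_rot":[0,0,0]}]' -1
python3 - <<'E'
from h import *
plan(.42,-.10,.235,86.4)
c=cam('wrist','w5.png'); c=cam('top'); W=xyz(c); Z=W[:,:,2]
hsv=cv2.cvtColor(c['color'],cv2.COLOR_RGB2HSV)
# unobstructed-nut look + cover check
for n,(u0,v0,u1,v1) in dict(plate=(305,190,360,250),hook=(405,160,460,240)).items():
    cv2.imwrite(f'pics/t5{n}.png',cv2.resize(c['color'][v0:v1,u0:u1,::-1],None,fx=6,fy=6))
E
cd pics; python3 -c "
import cv2,numpy as np
a=cv2.imread('t5plate.png');b=cv2.imread('t5hook.png');h=max(a.shape[0],b.shape[0])
p=lambda i:cv2.copyMakeBorder(i,0,h-i.shape[0],0,4,0)
cv2.imwrite('t5.png',np.hstack([p(a),p(b)]))"
```

```text
clock: 7.95
tcp_pos: [0.5036, -0.2801, 0.1141]
orientation: [-0.684, 0.729, -0.0, 0.0]
ft_force: [-0.8, 0.0, 3.5]
finger_gap: 0.616
clock: 9.2
tcp_pos: [0.5035, -0.2801, 0.2342]
orientation: [-0.684, 0.729, -0.001, 0.0]
ft_force: [-0.3, 0.4, -0.9]
finger_gap: 1.001
t 9.2 tcp [ 0.5035 -0.2801  0.2342] yaw -93.61 F [-0.3  0.4 -0.9] gap 1.001 q6 1.05
turn [-0.0012 -0.0007 -0.0002] then shift [-174.5   94.7   -0.8]
```

View pics/w5.png

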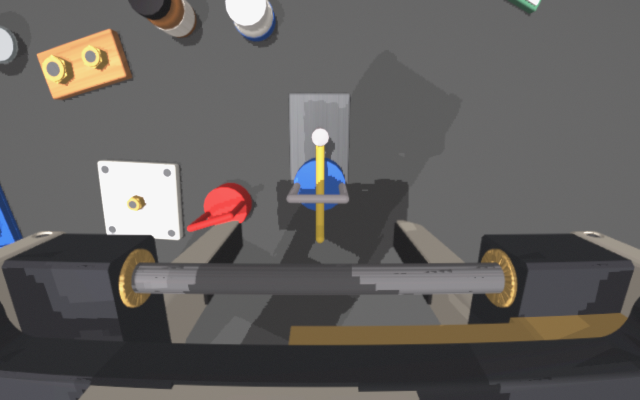

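View pics/t5.png

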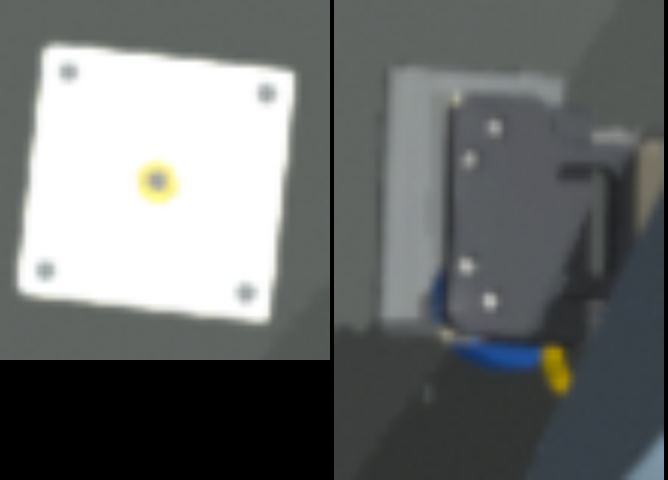

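The cover hangs free on the arm at (320,190). Now a close look at the nut.

```bash
python3 -m pendant '[{"linear":[-25,9,0],"delta_rot":[0,0,0]},{"linear":[-50,18,0],"delta_rot":[0,0,0]},{"linear":[-55,20,0],"delta_rot":[0,0,0]},{"linear":[-55,20,20],"delta_rot":[0,0,0]},{"linear":[-44,20,30],"delta_rot":[0,0,0]},{"linear":[-20,7,50],"delta_rot":[0,0,0]},{"linear":[0,0,50],"delta_rot":[0,0,0]},{"linear":[0,0,44],"delta_rot":[0,0,0]},{"linear":[0,0,0],"delta_rot":[0,0,0]},{"linear":[0,0,0],"delta_rot":[0,0,0]}]'
python3 - <<'E'
from h import *
plan(.425,-.026,.04,86.4)
c=cam('wrist','w6.png'); W=xyz(c)
cv2.imwrite('pics/t6.png',cam('top')['color'][:,:,::-1])
E
```

```text
clock: 10.55
tcp_pos: [0.4255, -0.0256, 0.0405]
orientation: [-0.684, 0.729, -0.0, 0.0]
ft_force: [0.6, -0.2, 0.9]
finger_gap: 0.996
t 10.55 tcp [ 0.4255 -0.0256  0.0405] yaw -93.61 F [ 0.6 -0.2  0.9] gap 0.996 q6 1.46
turn [-0.0003 -0.     -0.0003] then shift [0.4 0.5 0.5]
```

View pics/w6.png

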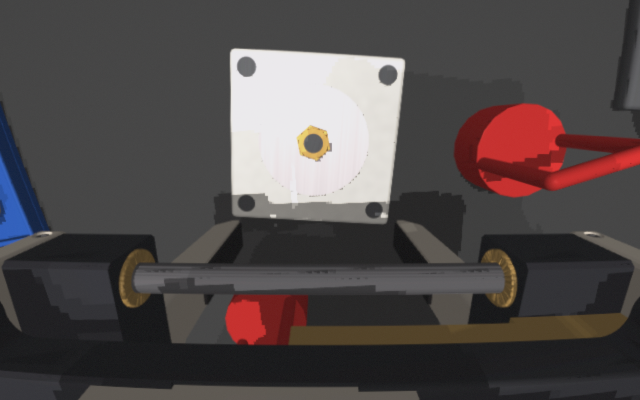

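View pics/t6.png

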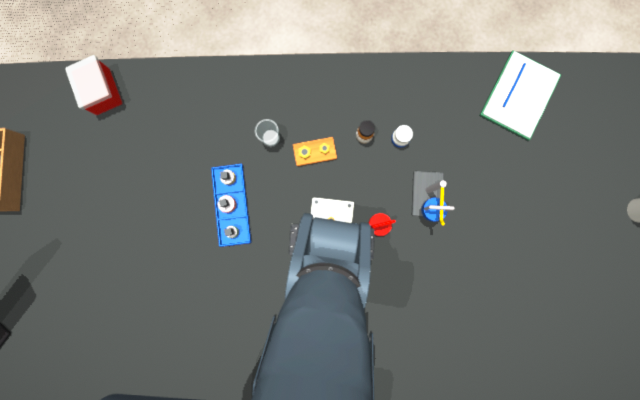

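The nut is in clear view at (313,143), and the cover is still hanging at (433,210) in the top view. Next I fit the hexagon.

```bash
cat > nut.py <<'E'
from h import *
from scipy.optimize import least_squares
def onplane(c,uv,z):
    p=cv2.undistortPoints(np.asarray(uv,float).reshape(-1,1,2),np.array(c['intrinsics']),np.array(c['dist']))[:,0]
    R=np.array(c['R']);C=-R.T@np.array(c['t']); d=np.c_[p,np.ones(len(p))]@R
    return C[:2]+d[:,:2]*((z-C[2])/d[:,2])[:,None]
if __name__=='__main__':
    c=pickle.load(open('last_wrist.pkl','rb')); W=xyz(c); Z=W[:,:,2]
    m=np.zeros(Z.shape,np.uint8); m[118:170,288:340]=1
    m&=(Z>.0265).astype(np.uint8)
    P=W[m>0]; print('top z',np.median(P[:,2]),len(P),P.mean(0).round(4))
    i=c['color'][115:172,285:342,::-1]; zz=np.clip((Z[115:172,285:342]-.01)/.03*255,0,255).astype(np.uint8)
    cv2.imwrite('pics/nut.png',np.hstack([cv2.resize(i,None,fx=7,fy=7,interpolation=0),cv2.resize(cv2.cvtColor(zz,8),None,fx=7,fy=7,interpolation=0)]))
    ct=max(cv2.findContours(m,cv2.RETR_EXTERNAL,cv2.CHAIN_APPROX_NONE)[0],key=cv2.contourArea)
    X=onplane(c,ct[:,0],.029)*1000
    print('area mm2',cv2.contourArea(X.astype(np.float32).reshape(-1,1,2)))
    def f(q):
        a=q[3]+np.arange(6)*np.pi/3
        return ((X-q[:2])@np.array([np.cos(a),np.sin(a)])).max(1)-q[2]
    best=min((least_squares(f,[*X.mean(0),9,t],loss='soft_l1',f_scale=.3) for t in np.radians([0,15,30,45])),key=lambda r:r.cost)
    q=best.x; print('centre',q[:2].round(2),'across flats',2*q[2].round(2),'yaw mod60',np.degrees(q[3])%60,'rms',f(q).std().round(2))
E
python3 nut.py
```

```text
top z 0.028232000264351957 712 [ 0.4797 -0.0263  0.0282]
area mm2 239.27568470183178
centre [479.65 -26.28] across flats 16.76 yaw mod60 40.37958604230195 rms 0.4nut.py:12: RuntimeWarning: invalid value encountered in cast
  i=c['color'][115:172,285:342,::-1]; zz=np.clip((Z[115:172,285:342]-.01)/.03*255,0,255).astype(np.uint8)
```

View pics/nut.png

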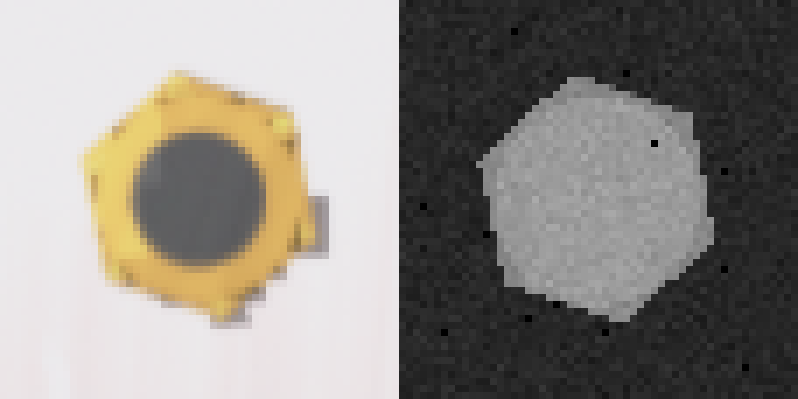

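The nut measures about 17–18 mm across flats, with the contour running roughly half a pixel small all round. It is clearly smaller than both spares, so it is nut_a, the smallest, and socket_a (green) at (.4515,.236) should fit. I go over there for a close look.

```bash
python3 -m pendant '[{"linear":[0,0,-35],"delta_rot":[0,0,0]},{"linear":[0,0,-40],"delta_rot":[0,0,-0.1335]},{"linear":[0,0,-10],"delta_rot":[0,0,-0.1335]},{"linear":[-30,-2,0],"delta_rot":[0,0,0]},{"linear":[-52,-4,0],"delta_rot":[0,0,0]},{"linear":[-55,-4,0],"delta_rot":[0,0,0]},{"linear":[-54,-4,0],"delta_rot":[0,0,0]},{"linear":[-40,-3,0],"delta_rot":[0,0,0]},{"linear":[-20,-2,20],"delta_rot":[0,0,0]},{"linear":[0,0,0],"delta_rot":[0,0,0]}]';python3 -m pendant '[{"linear":[0,0,0],"delta_rot":[0,0,0]}]'
python3 - <<'E'
from h import *
plan(.4515,.2363,.033,101.7)
c=cam('wrist','w7.png'); W=xyz(c);Z=W[:,:,2]
m=(Z>.054)&(Z<.068)&(np.hypot(W[...,0]-.4515,W[...,1]-.2363)<.022)
P=W[m]; r=cv2.minAreaRect((P[:,:2]*1000).astype(np.float32)); print(len(P),P.mean(0).round(4),r)
E
```

```text
clock: 11.9
tcp_pos: [0.3926, 0.2248, 0.1051]
orientation: [0.776, -0.631, 0.0, -0.0]
ft_force: [-0.6, 0.0, 0.6]
finger_gap: 1.0
clock: 12.02
tcp_pos: [0.3934, 0.2237, 0.1057]
orientation: [0.775, -0.632, 0.0, -0.001]
ft_force: [-0.3, 0.6, 0.3]
finger_gap: 1.0
t 12.025 tcp [0.3934 0.2237 0.1057] yaw -78.33 F [-0.3  0.6  0.3] gap 1.0 q6 1.78
turn [-0.0013  0.0002 -0.0005] then shift [ -0.6 -59.5  72.7]
640 [0.4504 0.2361 0.0611] ((450.0429382324219, 236.0767364501953), (17.69874382019043, 17.866287231445312), 11.87018871307373)
```

View pics/w7.png

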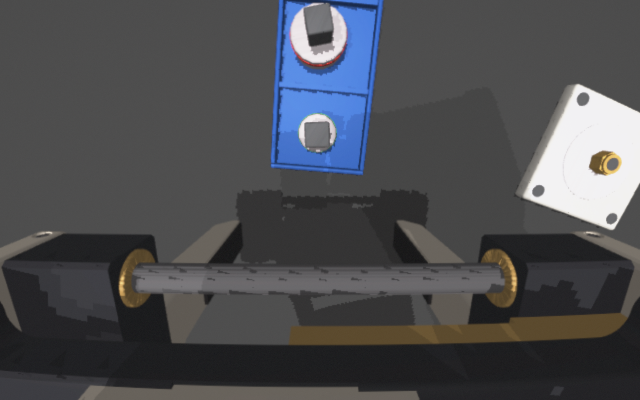

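The smallest socket stands at (317,134), squared to the jaws; the wrist depth gives (.4503,.2361) and yaw 11.9°. I grip its shank.

```bash
python3 -m pendant '[{"linear":[-0.5,-28,0],"delta_rot":[0,0,0]},{"linear":[0,-30,0],"delta_rot":[0,0,0]},{"linear":[0,0,25],"delta_rot":[0,0,0]},{"linear":[0,0,30],"delta_rot":[0,0,0]},{"linear":[0,0,17],"delta_rot":[0,0,0]},{"linear":[0,0,0],"delta_rot":[0,0,0]},{"linear":[0,0,0],"delta_rot":[0,0,0]}]'; python3 -m pendant '[{"linear":[0,0,0],"delta_rot":[0,0,0]},{"linear":[0,0,0],"delta_rot":[0,0,0]},{"linear":[0,0,0],"delta_rot":[0,0,0]},{"linear":[0,0,0],"delta_rot":[0,0,0]},{"linear":[0,0,0],"delta_rot":[0,0,0]},{"linear":[0,0,0],"delta_rot":[0,0,0]},{"linear":[0,0,0],"delta_rot":[0,0,0]},{"linear":[0,0,0],"delta_rot":[0,0,0]},{"linear":[0,0,0],"delta_rot":[0,0,0]}]' 1 30; python3 -c "
from h import *
plan(.4503,.2361,.034,101.87)"
```

```text
clock: 12.95
tcp_pos: [0.4503, 0.2364, 0.0337]
orientation: [0.775, -0.632, 0.0, -0.001]
ft_force: [-0.4, -0.3, 0.5]
finger_gap: 0.999
clock: 14.08
tcp_pos: [0.4496, 0.2363, 0.0326]
orientation: [0.775, -0.631, -0.0, 0.0]
ft_force: [-0.2, 0.8, 0.2]
finger_gap: 0.19
t 14.075 tcp [0.4496 0.2363 0.0326] yaw -78.31 F [-0.2  0.8  0.2] gap 0.19 q6 1.76
turn [ 0.     -0.     -0.0032] then shift [ 0.4 -0.6 -1.4]
```

The opening reads 17.7 mm, so the shank is held. I lift and carry it over the nut. The bore can be one of two ways 30° apart; I try the one needing −1.3° first.

```bash
python3 -m pendant '[{"linear":[0,0,-20],"delta_rot":[0,0,0.023]},{"linear":[0,0,-45],"delta_rot":[0,0,0]},{"linear":[0,0,-30],"delta_rot":[0,0,0]},{"linear":[25,2,0],"delta_rot":[0,0,0]},{"linear":[50,3,0],"delta_rot":[0,0,0]},{"linear":[55,4,0],"delta_rot":[0,0,0]},{"linear":[55,4,0],"delta_rot":[0,0,0]},{"linear":[50,3,0],"delta_rot":[0,0,0]},{"linear":[28.5,2,0],"delta_rot":[0,0,0]},{"linear":[0,0,0],"delta_rot":[0,0,0]}]';python3 -m pendant '[{"linear":[0,0,25],"delta_rot":[0,0,0]},{"linear":[0,0,24],"delta_rot":[0,0,0]},{"linear":[0,0,0],"delta_rot":[0,0,0]},{"linear":[0,0,0],"delta_rot":[0,0,0]}]'; python3 -c "
from h import *
plan(.4795,-.0263,.062,100.4)
cam('wrist','w8.png');cam('scene','s8.png')
i=cv2.imread('pics/s8.png')[130:270,260:440];cv2.imwrite('pics/s8c.png',cv2.resize(i,None,fx=4,fy=4))"
```

```text
clock: 15.32
tcp_pos: [0.4794, -0.0275, 0.1275]
orientation: [0.767, -0.641, -0.0, 0.0]
ft_force: [-0.5, 0.4, -1.8]
finger_gap: 0.188
clock: 15.82
tcp_pos: [0.4797, -0.0256, 0.0794]
orientation: [0.768, -0.64, 0.0, -0.0]
ft_force: [-0.3, -0.2, -1.3]
finger_gap: 0.193
t 15.825 tcp [ 0.4797 -0.0256  0.0794] yaw -79.6 F [-0.3 -0.2 -1.3] gap 0.193 q6 1.24
turn [-0.0006 -0.0001  0.    ] then shift [ 0.6  0.3 17.4]
```

View pics/w8.png

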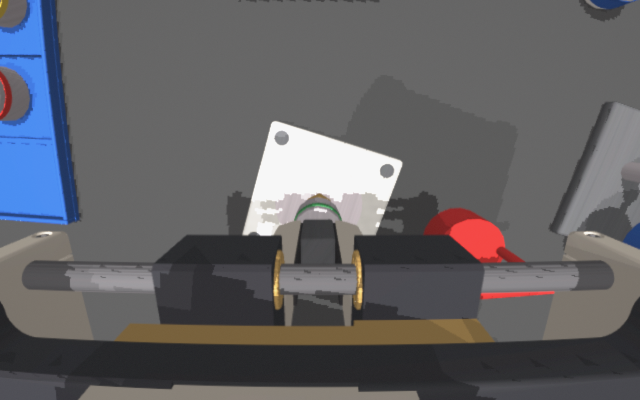

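View pics/s8c.png

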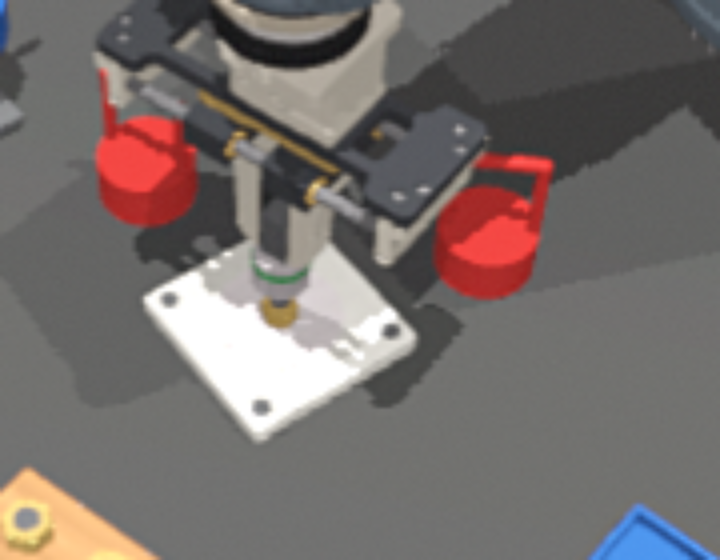

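The green band is visible, so this is socket_a, and it sits right above the nut. I lower in small steps and watch the force.

```bash
python3 -m pendant '[{"linear":[0.4,0.2,8],"delta_rot":[0,0,0]},{"linear":[0,0,7],"delta_rot":[0,0,0]},{"linear":[0,0,3],"delta_rot":[0,0,0]},{"linear":[0,0,2],"delta_rot":[0,0,0]},{"linear":[0,0,2],"delta_rot":[0,0,0]},{"linear":[0,0,2],"delta_rot":[0,0,0]},{"linear":[0,0,0],"delta_rot":[0,0,0]}]';python3 -c "
from h import *
plan(.4795,-.0263,.046,100.4)
print(sensors.observe()['wrist_torque'])"
```

```text
clock: 16.8
tcp_pos: [0.4793, -0.0265, 0.0545]
orientation: [0.768, -0.64, -0.0, -0.0]
ft_force: [0.8, 1.0, -2.4]
finger_gap: 0.192
t 16.8 tcp [ 0.4793 -0.0265  0.0545] yaw -79.63 F [ 0.8  1.  -2.4] gap 0.192 q6 1.24
turn [-0.      0.0001 -0.0005] then shift [-0.1 -0.3  8.5]
[ 0.12289401 -0.1697372  -0.0435897 ]
```

The TCP is 3.5 mm below the stop height with no push, so it is slipping on. I carry on down.

```bash
python3 -m pendant '[{"linear":[0,0,3],"delta_rot":[0,0,0]},{"linear":[0,0,3],"delta_rot":[0,0,0]},{"linear":[0,0,2],"delta_rot":[0,0,0]},{"linear":[0,0,1],"delta_rot":[0,0,0]},{"linear":[0,0,0],"delta_rot":[0,0,0]},{"linear":[0,0,0],"delta_rot":[0,0,0]}]';python3 -c "
from h import *
plan(.4795,-.0263,.046,100.4)
print(sensors.observe()['wrist_torque'])"
```

```text
clock: 17.55
tcp_pos: [0.4796, -0.0264, 0.0469]
orientation: [0.768, -0.64, 0.0, -0.0]
ft_force: [-5.3, 2.9, 21.8]
finger_gap: 0.192
t 17.55 tcp [ 0.4796 -0.0264  0.0469] yaw -79.63 F [-5.3  2.9 21.8] gap 0.192 q6 1.24
turn [-0.0007 -0.0001 -0.0005] then shift [-0.1  0.1  0.9]
[0.50621966 1.21488216 0.02121046]
```

Run:
```python
from h import *
c=cam('scene','s9.png'); W=xyz(c);Z=W[:,:,2]; hsv=cv2.cvtColor(c['color'],cv2.COLOR_RGB2HSV)
i=c['color'][170:240,290:370,::-1];cv2.imwrite('pics/s9c.png',cv2.resize(i,None,fx=8,fy=8,interpolation=cv2.INTER_CUBIC))
near=np.hypot(W[...,0]-.4796,W[...,1]+.0263)<.03
g=near&(hsv[...,0]>40)&(hsv[...,0]<90)&(hsv[...,1]>80)
print('green band z',g.sum(),np.nanmedian(Z[g]),W[g].mean(0) if g.any() else '')
pl=(np.hypot(W[...,0]-.4796,W[...,1]+.0263)<.05)&(np.hypot(W[...,0]-.4796,W[...,1]+.0263)>.03)&(Z<.03); print('plate z',np.nanmedian(Z[pl]))
# tray sockets' band height for reference
for n,x,y,lo,hi in (('b',.597,.25,18,35),('c',.5256,.25,0,8)):
    m=(np.hypot(W[...,0]-x,W[...,1]-y)<.03)&(hsv[...,0]>=lo)&(hsv[...,0]<=hi)&(hsv[...,1]>100); print(n,m.sum(),np.nanmedian(Z[m]))
s=(np.hypot(W[...,0]-.4796,W[...,1]+.0263)<.0165)&(Z>.016)&(Z<.06)
print(np.histogram(Z[s],bins=np.arange(.016,.06,.003)))
```

```text
green band z 13 0.038484363308508754 [ 0.48861773 -0.01367024  0.03800258]
plate z 0.016350637491525002
b 22 0.023809460578459805
c 23 0.025237506797455924
(array([ 6,  7,  2,  7,  2,  4,  1,  1,  5, 13, 14,  6,  8,  8]), array([0.016, 0.019, 0.022, 0.025, 0.028, 0.031, 0.034, 0.037, 0.04 ,
       0.043, 0.046, 0.049, 0.052, 0.055, 0.058]))
```

View pics/s9c.png

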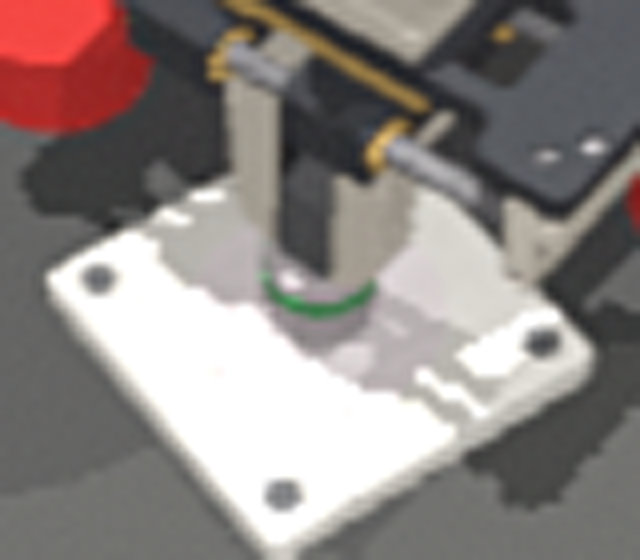

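Green band at z ≈ 38.5 mm, against a band about 20.5 mm above the underside of the tray sockets. That puts the underside at about 17–18 mm, which is fully home. I ease the push a little, then do the final checks.

```bash
python3 -m pendant '[{"linear":[0,0.2,-0.4],"delta_rot":[0,0,0]},{"linear":[0,0,0],"delta_rot":[0,0,0]},{"linear":[0,0,0],"delta_rot":[0,0,0]},{"linear":[0,0,0],"delta_rot":[0,0,0]}]';python3 - <<'E'
from h import *
plan(.4795,-.0263,.046,100.4)
c=cam('top'); W=xyz(c);Z=W[...,2]
m=np.zeros(Z.shape,bool);m[160:240,405:465]=1
hsv=cv2.cvtColor(c['color'],cv2.COLOR_RGB2HSV)
b=m&(Z>.135)&(hsv[...,1]<60); P=W[b]; P=P[P[:,0]<.535]; print('bar',len(P),P.mean(0),'z',np.median(P[:,2]))
for x,y in((.597,.25),(.5256,.25)):
    k=(np.hypot(W[...,0]-x,W[...,1]-y)<.03)&(Z>.05); print(W[k].mean(0),k.sum())
g=xyz(cam('scene'));
cv2.imwrite('pics/t10.png',cv2.resize(c['color'][100:290,195:475,::-1],None,fx=2.5,fy=2.5))
E
```

```text
clock: 18.1
tcp_pos: [0.4795, -0.0264, 0.0469]
orientation: [0.768, -0.64, 0.0, -0.0]
ft_force: [-2.5, 1.8, 14.0]
finger_gap: 0.189
t 18.1 tcp [ 0.4795 -0.0264  0.0469] yaw -79.63 F [-2.5  1.8 14. ] gap 0.189 q6 1.24
turn [-0.0011 -0.0001 -0.0005] then shift [-0.1 -0.   0.9]
bar 87 [ 0.50271395 -0.27856125  0.14520372] z 0.14504154733615385
[0.59704676 0.2488944  0.06056398] 61
[0.52525876 0.25000601 0.06093204] 59
```

View pics/t10.png

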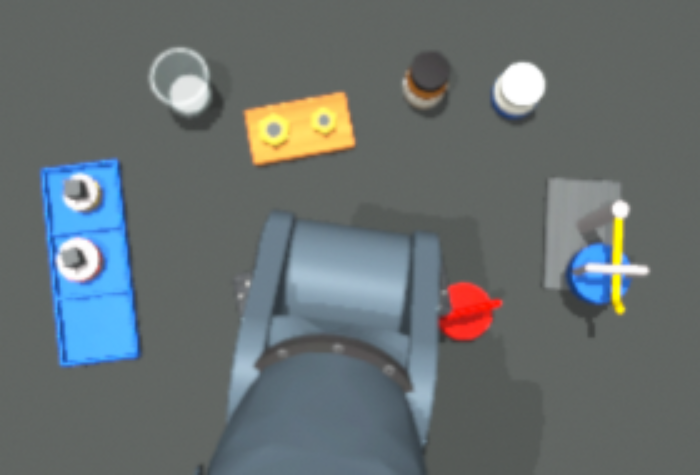

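The cover hangs by its bar at (615,269) in this crop, b and c stand in the tray at (80,190) and (77,258), and the bystanders have not moved. I hand in.

```bash
python3 -c "
from bench import workorder
print(workorder.sign_off())"
```

```text
the job is handed in; nothing more can be done
None
```

I hung the blue cover on the yellow hook and fitted the smallest socket (socket_a, green band) on the plate's nut, still gripped. I handed in at about 18 s with no verdict reported.

**Cover:** In the last top view its bar was within about 2 mm of the hook seat, the cover let go and hanging. Mean depth on the bar was 145 mm, which puts the bar axis near the expected 143 mm.

**Nut and socket:** The nut measured about 17–18 mm across flats, slightly under the stated 18–25 mm, and clearly smaller than the two spare nuts. Socket_a is the smallest of the three and went all the way on at the first try, so it is the right one and I tried no other.

**Seating:** The socket sits home with about 14 N of push and a 30 N grip setting. Its band height puts its underside about 2–3 mm above the plate. The TCP stopped about 1 mm above the height I had calculated for fully home. That is within measuring error and within the 4 mm limit.

**Other objects:** The middle and largest sockets still stand upright in the tray, untouched. The beaker, amber bottle and white jar looked unmoved in the last view; I did not re-measure them.

No check failed.

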